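Refit the return spring of a trolley brake unit

ROBOT

A 6-joint arm with a two-finger parallel gripper is mounted at the origin on the work surface. World frame = base frame: x ahead of the robot, y to its left, z up, the work surface at z = 0. Lengths are in m, angles in degrees, forces in N, time in s.
With the tool pointing down it reaches from about 0.35 to 0.875 m from the base axis. Payload 4.2 kg.
Tool frame: the origin (TCP) lies at the very end of the fingers, on their centre line; the grasp point (between the pads) lies r.pinch_z behind it (r.pinch_z is the distance from the TCP to the grasp point, in m); y points along the fingers, z is the direction in which the jaws open and shut, and the axes are right-handed (so a half turn about y gives the same grasp; the last joint's range is limited). The gripper opens to 87 mm and grips with 3 to 60 N. Pads are 19 mm wide; open, the fingers measure 117 mm over their backs; the gripper's body (75 mm by 190 mm) begins 51 mm behind the grasp point.
Start: joints at [91.135, 22.042, 0.453, 0, -68.411, -14.817], TCP at [0.148, 0.607, 0.223] pointing down, gripper open.
Joint ranges: [-179.83, 179.83], [-69.29, 118.12], [-61.27, 80.66], [-181.25, 117.63], [-171.15, -9.14], [-177.46, 177.46]. Speed limits (degrees/s): [159.86, 159.86, 180, 180, 180, 180].

INTERFACE

Orientations are given as a 3x3 rotation matrix whose columns are the frame's x, y, z axes.
In Python, from station import sense, capture, camera_params, r gives the robot as it stands.
- The arm moves only by the tool move_arm, never from a script. Its argument "increments" is text: rows parted by semicolons, each of 7 numbers parted by spaces: the closure, from -1 (fully open) to 1 (shut), so that 0 is half open, then the shift along the tool's x, y, z in m, then the turn, a rotation vector about the tool's x, y, z in rad. In form: hand x y z wx wy wz; .... A call has 1 to 8 rows; each row is the pose to reach, as a shift and turn from the pose commanded when the call began, along the tool's axes at that moment; what a row does not reach only later rows make up. A row lasts 1/10 s, in which the tool goes at most 50 mm and 8.59 degrees, less where a joint would pass 70% of its speed; a pose out of reach is approached as far as the arm can. A call with a gripper value outside its range is refused whole. The fingers move at their own pace and stop on an object; the grip force is fixed at half the most. Time passes only in rows, so rows that repeat a pose let the fingers close. It gives the time, the measured TCP pose, the force and the opening at its end, in the units of the state.
- sense(): the state, without advancing time (a new reading comes with each control period).
- capture(name): name is "scene" or "top" or "wrist"; returns (picture, depth): 384x512x3 uint8, red, green, blue; 384x512 float32, m along the optical axis (not along the pixel's ray), 0 where there is no reading.
- camera_params(name): a dict with "fx", "fy", "cx", "cy" (pixels), "xyz" and "orientation" of the camera in the world. Camera axes: x right, y down, z forward; pixel columns grow to the right and rows downward; lengths in m; the calibration is good to about 2 mm. A picture is of the moment at which its call begins: read the wrist's pose just before it. camera_params takes no time and is no camera call; for the wrist camera it gives the pose at the moment of the call.
- r.finish_job(): hands the job in, once; it reports no verdict.
The state is a dict: "time_s": time; "joints": joint angles; "joint_velocities": joint speeds; "effort": joint torques, N m; "tcp_pos": TCP position; "ee_rot": TCP orientation; "wrist_force": force on the tool from outside, world axes, zero at the start; "moment": the same for the moment, N m; "gripper_width": opening from 0.0 (shut) to 1.0 (fully open).
Only numpy, scipy, OpenCV 4.12 (cv2) and the standard library are available. Lean on these libraries where they do the work, as an engineer would, in place of code of your own. Each camera call takes 0.05 s, during which the arm holds its last target.

TASK

Put the return spring back on the brake unit: take it from its black stand, drop its hook into the slotted hole of the adjustable anchor tab, then stretch it and slip its eye over the headed post of the brake arm so that it stays caught under the head and pulls the arm back against its stop. Feel for the hole gently, do not lean on the tab, post or unit, do not overstretch the spring, leave the other things on the bench alone, and let go at the end.

Things in the scene. Friction and masses are not known exactly. Their poses are not given: they have to be found in the camera images.
- plug (a point): Centre of the spring's end plug, the part to grip: 28 mm long (x), 16 wide (y, grip across it), 18 high. Spring axes: x from hook to eye, y across, z up; it starts level on the stand, hook down. Coil 14 mm in diameter, 14 to 76 mm behind (-x). The coil bends: moving the hook tip up or sideways takes about 0.6 N per mm.
- eye (a point): Centre of the spring's eye, 27 mm ahead (+x) of the plug's centre: a flat level steel ring, outer diameter 28 mm, hole 17 mm, 5 mm thick, rigid with the plug. Axes as for the plug.
- hook_tip (a point): Lowest point of the hook, a 5 mm round wire that turns down 86 mm behind the plug's centre and slopes slightly forward to the tip. Spring closed, the tip is 82 mm behind and 24 mm below the plug's centre; each mm of stretch puts it 1 mm farther behind. Axes as the plug's, but following the coil as it bends.
- hook (a joint): Stretch of the spring in m, 0 when closed; its pull is 2 N plus 0.25 N per mm. A stretch of more than 66 mm ruins it; 20 to 60 mm are needed here.
- unit: Brake unit, dark steel, bolted to the bench; origin on the bench top under the nominal place of the anchor hole, x towards the post, y towards the arm's pivot. Base plate 8 mm thick; an upright at x = -52 mm, 56 mm wide, top at z = 62 mm, carries the anchor tab.
- brake_arm (a joint): Angle of the brake arm in rad: 0 against its stop, growing as the post moves away from the tab; light friction. Upright pivot at x = 145, y = 90 mm in the unit's frame; the flat arm (24 mm wide, top at z = 37 mm) carries the post 90 mm from the pivot: at 0 the post is at x = 145, y = 0 mm.
- post_top (a point): Top centre of the upright post on the brake arm, 69 mm above the bench. Head 14 mm in diameter, 8 high, its upper 6 mm tapering to 7 mm diameter. Below it a neck 10 mm in diameter, 9 high, then an 18 mm shoulder (17 mm below the post's top) on which the eye can rest.
- stand: Black plastic stand for the spring, 135 x 56 mm, heavy and fixed; origin on the bench under the plug's centre, x as the spring's. The plug rests on a pillar 11 mm wide, top at z = 35 mm; the coil lies between two cheeks, tops at z = 48 mm, 58 mm behind.
- carton: Bystander: closed cardboard carton 70 x 100 x 70 mm; origin at the centre of its underside.
- bin: Bystander: open blue plastic bin 150 x 110 x 70 mm; origin at the centre of its underside.
- wrench: Bystander: steel wrench lying flat; origin under its middle.
- jar: Bystander: closed white jar, 60 mm diameter, 75 mm high; origin at the centre of its underside.
- anchor (a point): Nominal centre of the hole at the tab's top, 44 mm over the unit's origin (unit's axes). The tab, a level steel plate 44 mm wide (y), 6 thick, runs from x = -43 to +22 mm; its hole is 11 mm long (x), 16 wide (y), open below. The tab is adjustable: tab and hole really lie up to 8 mm off in x and up to 9 mm off in height, not in y; this setting is not measured: feel for it.
There are look-alikes about, which are no part of the job. Of the things like the part that bears plug, leave any that is turquoise; of the rest the larger one is meant.

How it is judged:
By the outcome, as a careful person would: the job done as asked, in the order asked, and still so for the second after the job is handed in, with the robot touching nothing.
It also fails if it takes over 48 s, if anything falls off the work surface, if the arm or the gripper's body presses on something with over 40 N, if the wrist force passes 120 N, or if a joint passes its speed limit or range.

## Working session

There is one attempt and no reset: what is moved stays moved. The work goes in short steps, Python scripts to look and compute and a tool call to move; the robot and the scene stay as the last step left them, time stands still between calls to the robot, and variables do not carry over. Pictures are saved under pics/ and viewed, and the job is handed in when it is done.

Besides the shell and the picture viewer there is one more tool, called after "Request:" by a JSON object that holds its "api" and its "payload". move_arm: Moves the arm, as the interface text tells. Its arguments: {"type":"object","properties":{"increments":{"type":"string"}},"required":["increments"]}

```bash
ls; mkdir -p pics; python3 - <<'E'
from station import sense,capture,camera_params,r
import cv2,numpy as np
s=sense();print(s);print(r.pinch_z)
for n in("scene","top"):
    p,d=capture(n);np.savez(f"{n}0.npz",p=p,d=d,**{k:np.array(v) for k,v in camera_params(n).items()})
    cv2.imwrite(f"pics/{n}0.png",p[:,:,::-1]);print(n,camera_params(n))
E
```

```text
pics
{'time_s': 0.0, 'joints': array([ 9.11355621e+01,  2.20908644e+01,  3.78980644e-01, -2.92899832e-02,
       -6.84119267e+01, -1.48185098e+01]), 'joint_velocities': array([-0.04209635, -0.07325963, -0.06410416, -0.08850051, -0.08464116,
        0.06243672]), 'effort': array([-1.84133343e-03, -3.90659344e+01,  1.87393159e+01,  4.21976969e+00,
        1.09062347e-02, -1.97122949e-04]), 'tcp_pos': array([0.14766023, 0.60667443, 0.22145229]), 'ee_rot': array([[-9.71574954e-01, -4.32429911e-04, -2.36731751e-01],
       [ 2.36732127e-01, -2.16984934e-03, -9.71572535e-01],
       [-9.35352076e-05, -9.99997552e-01,  2.21054132e-03]]), 'wrist_force': array([-0.72275033,  0.66442499,  0.84586352]), 'moment': array([-0.01038205, -0.06735336,  0.03384283]), 'gripper_width': 0.9988123452911937}
0.0187
scene {'fx': 448.36375161404817, 'fy': 448.36375161404817, 'cx': 257.29097474728025, 'cy': 193.75768865120733, 'xyz': array([1.09191544, 0.70661467, 0.7983879 ]), 'orientation': array([[-0.8046507 ,  0.37206515, -0.46271457],
       [ 0.59358269,  0.52249833, -0.61209075],
       [ 0.01402995, -0.76717861, -0.64128008]])}
top {'fx': 398.03344718365486, 'fy': 398.03344718365486, 'cx': 253.50005425350088, 'cy': 191.3847336951108, 'xyz': array([0.42439259, 0.01921035, 1.134661  ]), 'orientation': array([[ 0.01404541, -0.99325532,  0.11509388],
       [-0.99984896, -0.01512964, -0.00855228],
       [ 0.01023593, -0.11495638, -0.9933178 ]])}
```

View pics/top0.png

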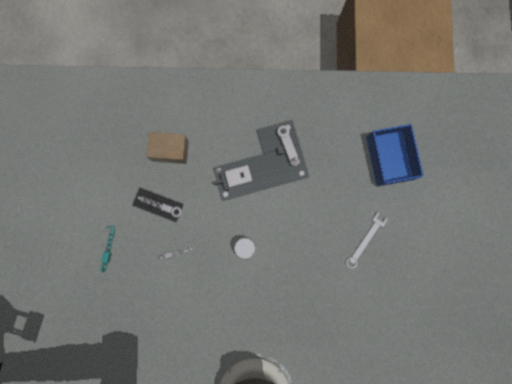

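View pics/scene0.png

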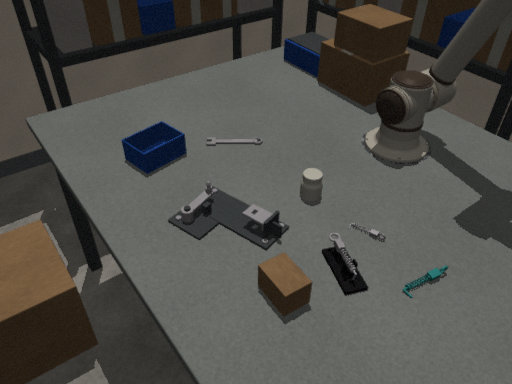

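Candidates in the top picture are the grey spring on the black stand (160,205), a smaller grey spring lying loose (175,253) and a turquoise one (108,248). The description points to the one on the stand, so I'll check it in a crop.

```bash
python3 - <<'E'
import cv2,numpy as np
t=np.load("top0.npz")["p"][:,:,::-1]; s=np.load("scene0.npz")["p"][:,:,::-1]
a=cv2.resize(t[180:270,95:200],None,fx=3.8,fy=3.8,interpolation=cv2.INTER_CUBIC)
b=cv2.resize(t[110:210,205:315],None,fx=3.6,fy=3.6,interpolation=cv2.INTER_CUBIC)
def pad(x,h=362): return cv2.copyMakeBorder(x,0,h-x.shape[0],0,0,cv2.BORDER_CONSTANT)
cv2.imwrite("pics/c1.png",np.hstack([pad(a),pad(b)]))
a=cv2.resize(s[220:300,310:390],None,fx=5,fy=5,interpolation=cv2.INTER_CUBIC)
b=cv2.resize(s[175:255,160:295],None,fx=2.9,fy=2.9,interpolation=cv2.INTER_CUBIC)
cv2.imwrite("pics/c2.png",np.hstack([pad(a,400),pad(b,400)]))
E
```

```text
(no output)
```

View pics/c1.png

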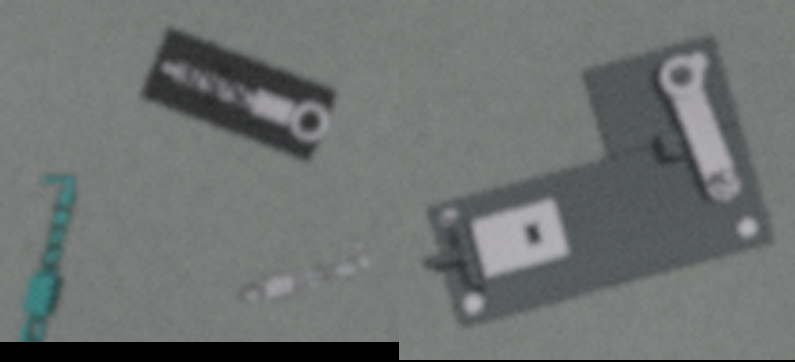

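View pics/c2.png

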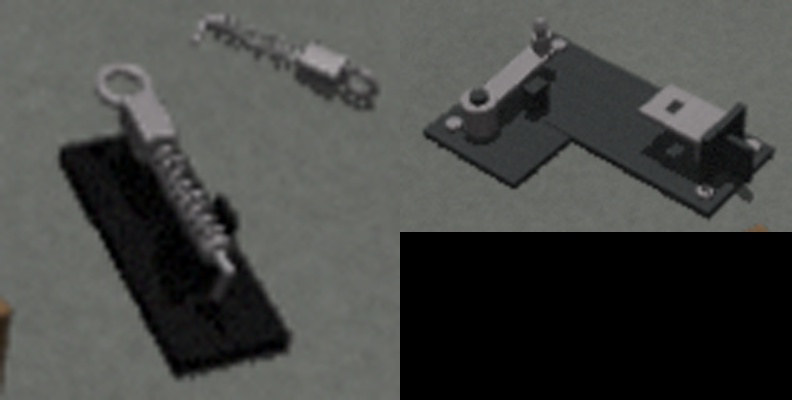

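The crops confirm it: grey spring on the black stand, eye near top pixel (177,212). The brake post is at about (295,162), the tab hole at (242,175) and the pivot at (284,131). Next I'll measure these.

```bash
cat > h.py <<'E'
import cv2,numpy as np
class V:
    def __init__(s,n,f=None):
        z=np.load(f or f"{n}0.npz"); s.p=z["p"];s.d=z["d"];s.K=[float(z[k]) for k in("fx","fy","cx","cy")];s.t=z["xyz"];s.R=z["orientation"]
    def ray(s,u,v):
        fx,fy,cx,cy=s.K; return s.R@np.array([(u-cx)/fx,(v-cy)/fy,1.])
    def plane(s,u,v,z):
        d=s.ray(u,v); return s.t+d*(z-s.t[2])/d[2]
    def pix(s,P):
        c=s.R.T@(np.asarray(P,float)-s.t); return np.array([s.K[0]*c[0]/c[2]+s.K[2],s.K[1]*c[1]/c[2]+s.K[3]])
    def dep(s,u,v):
        return s.t+s.ray(u,v)*s.d[int(round(v)),int(round(u))]
def tri(pairs):
    A=np.zeros((3,3));b=np.zeros(3)
    for v,(x,y) in pairs:
        d=v.ray(x,y);d/=np.linalg.norm(d);M=np.eye(3)-np.outer(d,d);A+=M;b+=M@v.t
    P=np.linalg.solve(A,b);return P,[np.round(v.pix(P)-np.array(q),1) for v,q in pairs]
E
python3 - <<'E'
from h import *
np.set_printoptions(precision=4,suppress=True)
T=V("top");S=V("scene")
g=cv2.cvtColor(T.p,cv2.COLOR_RGB2GRAY)
def show(name,m,off):
    cs,_=cv2.findContours(m,cv2.RETR_CCOMP,cv2.CHAIN_APPROX_NONE)
    for c in cs:
        a=cv2.contourArea(c)
        if a>4:
            mm=cv2.moments(c);print(name,a,mm['m10']/mm['m00']+off[0],mm['m01']/mm['m00']+off[1],(np.array(cv2.minAreaRect(c)[0])+off),cv2.minAreaRect(c)[1:])
print("gray levels",g[200:212,172:184])
x=g[180:225,130:190]; show("stand",(x<70).astype(np.uint8),(130,180)); 
x=g[180:225,130:190]; show("spring",(x>140).astype(np.uint8),(130,180))
x=g[115:205,210:312]; show("unit bright",(x>140).astype(np.uint8),(210,115)); show("unit",(x<95).astype(np.uint8),(210,115))
for n,u,v,z in(("eye",176.6,211.8,.044),("post",294.7,161.7,.069),("hole",242.2,174.7,.044),("pivot",283.6,131.1,.04)):
    print(n,T.plane(u,v,z),T.dep(u,v))
E
```

```text
gray levels [[ 70  84  96 107 111 114 117 123 124 121 122 121]
 [ 53  59  70  79  82  97 106 112 114 118 120 121]
 [ 53  51  59  58  62  70  77  87  97 106 112 120]
 [ 52  56  54  52  55  53  56  60  74  80  96 109]
 [ 54  54  53  53  55  54  59  53  53  61  76 101]
 [ 56  54  56  60  57  66  60  56  52  55  70 104]
 [ 81  67  75  88  94  89  76  65  54  54  81 111]
 [108  99 114 125 129 123 113  96  78  64  86 115]
 [126 131 142 141 132 131 132 126 103  87  99 119]
 [140 145 137 112  98 103 121 137 128 109 111 124]
 [146 141 108  76  63  70  99 134 144 129 120 125]
 [146 129  84  60  55  55  80 125 150 136 124 125]]
stand 4.5 175.92592592592592 211.62962962962962 [175.75 211.75] ((2.1213202476501465, 2.8284268379211426), 45.0)
stand 427.0 154.71818891491023 203.3103044496487 [157.3969 204.268 ] ((46.02111053466797, 18.451522827148438), 21.037511825561523)
spring 34.0 166.58823529411765 207.87745098039215 [167.6009 208.3303] ((13.984264373779297, 4.884914875030518), 16.699243545532227)
unit bright 12.0 225.04166666666666 193.79166666666669 [225. 194.] ((4.0, 4.0), 90.0)
unit bright 9
[... 571 characters left out ...]
689.5 265.3916068121245 163.1727876406017 [254.6415 160.7453] ((59.20240020751953, 94.2293472290039), 74.05460357666016)
unit 60.0 301.3638888888889 172.84166666666667 [301.25 172.75] ((8.485280990600586, 9.192388534545898), 45.0)
unit 520.5 238.30771693884085 175.6183157220621 [238.3639 175.51  ] ((20.662109375, 27.942020416259766), 74.47589111328125)
unit 527.0 288.68374446552815 143.91429475015812 [288.4769 145.4154] ((46.13325119018555, 17.014925003051758), 74.74488067626953)
eye [0.4913 0.2195 0.044 ] [0.4934 0.2258 0.0097]
post [ 0.6309 -0.101   0.069 ] [ 0.634  -0.1028  0.0528]
hole [0.5968 0.0418 0.044 ] [0.6024 0.0425 0.0088]
pivot [ 0.7237 -0.0727  0.04  ] [ 0.7209 -0.0718  0.0502]
```

```bash
python3 - <<'E'
from station import sense,capture,camera_params,r
import cv2,numpy as np
np.set_printoptions(precision=4,suppress=True)
s=sense();c=camera_params("wrist");print(c);R=s['ee_rot']
print("cam in tool",R.T@(c['xyz']-s['tcp_pos']));print(R.T@c['orientation'])
from h import *
T=V("top")
print("stand c",T.plane(157.4,204.3,.004),"tail",T.plane(139,199.5,.044),"plug",T.plane(167,208,.05),"eye",T.plane(176.6,211.8,.044))
E
```

```text
{'fx': 288.2799959518215, 'fy': 288.2799959518215, 'cx': 258.9734883415027, 'cy': 188.20659416013507, 'xyz': array([0.2159, 0.5914, 0.3836]), 'orientation': array([[-0.2365, -0.9395, -0.2477],
       [-0.9716,  0.2295,  0.0571],
       [ 0.0032,  0.2542, -0.9671]])}
cam in tool [-0.0699 -0.1621 -0.001 ]
[[-0.0002  0.9671  0.2543]
 [-0.0013 -0.2543  0.9671]
 [ 1.     -0.0001  0.0013]]
stand c [0.5143 0.2821 0.004 ] tail [0.5236 0.3237 0.044 ] plug [0.5009 0.2449 0.05  ] eye [0.4913 0.2195 0.044 ]
```

```bash
cat > m.py <<'E'
# helper: increments from the current pose to a world target pos + tool-z yaw (deg), tool straight down
import numpy as np
from station import sense
from scipy.spatial.transform import Rotation as Ro
def inc(pos,yaw):
    s=sense();R=s['ee_rot'];a=np.deg2rad(yaw)
    z=np.array([np.cos(a),np.sin(a),0]);y=np.array([0,0,-1.]);x=np.cross(y,z)
    Rt=np.stack([x,y,z],1)
    d=R.T@(np.array(pos)-s['tcp_pos']);w=Ro.from_matrix(R.T@Rt).as_rotvec()
    n=max(np.linalg.norm(d)/.05,np.rad2deg(np.linalg.norm(w))/8.59)
    print("t",round(s['time_s'],2),"inc",np.round(d,4),np.round(w,4),"rows>=",round(n,1))
def snap(n,tag):
    from station import capture,camera_params
    import cv2
    s=sense();c=camera_params(n);p,d=capture(n)
    np.savez(f"{n}{tag}.npz",p=p,d=d,tcp=s['tcp_pos'],rot=s['ee_rot'],**{k:np.array(v) for k,v in c.items()})
    cv2.imwrite(f"pics/{n}{tag}.png",p[:,:,::-1])
E
python3 -c "
from m import *
inc([.485,.215,.13],163)"
```

```text
t 0.1 inc [-0.4204  0.0922  0.3006] [-1.4000e-03  1.6285e+00 -1.7000e-03] rows>= 10.9
```

Request:
{"api": "move_arm", "payload": {"increments": "-1 -0.42 0.04 0.30 0 1.63 0;-1 -0.42 0.04 0.30 0 1.63 0;-1 -0.42 0.04 0.30 0 1.63 0;-1 -0.42 0.04 0.30 0 1.63 0;-1 -0.42 0.06 0.30 0 1.63 0;-1 -0.42 0.08 0.30 0 1.63 0;-1 -0.42 0.09 0.30 0 1.63 0;-1 -0.42 0.09 0.30 0 1.63 0"}}

```text
time_s: 0.9
tcp_pos: [0.4063, 0.3067, 0.1639]
ee_rot: [[-0.126, 0.0, -0.992], [0.992, 0.0, -0.126], [0.0, -1.0, -0.0]]
wrist_force: [0.8, 1.5, 0.1]
gripper_width: 1.001
```

```bash
python3 -c "
from m import *
inc([.485,.215,.13],163)"
```

```text
t 0.9 inc [-0.1009  0.0339 -0.0665] [-0.000e+00  4.229e-01  1.000e-04] rows>= 2.8
```

Request:
{"api": "move_arm", "payload": {"increments": "-1 -0.1 0.034 -0.067 0 0.42 0;-1 -0.1 0.034 -0.067 0 0.42 0;-1 -0.1 0.034 -0.067 0 0.42 0;-1 -0.1 0.034 -0.067 0 0.42 0;-1 -0.1 0.034 -0.067 0 0.42 0"}}

```text
time_s: 1.4
tcp_pos: [0.4851, 0.2177, 0.1299]
ee_rot: [[0.284, -0.001, -0.959], [0.959, -0.001, 0.284], [-0.001, -1.0, 0.001]]
wrist_force: [0.5, 1.0, -0.3]
gripper_width: 1.001
```

```bash
python3 -c "
from m import *
inc([.485,.215,.13],163)
snap('wrist','1')"
```

```text
t 1.4 inc [-0.0026 -0.0001 -0.0007] [-0.0006  0.0087 -0.0008] rows>= 0.1
```

View pics/wrist1.png

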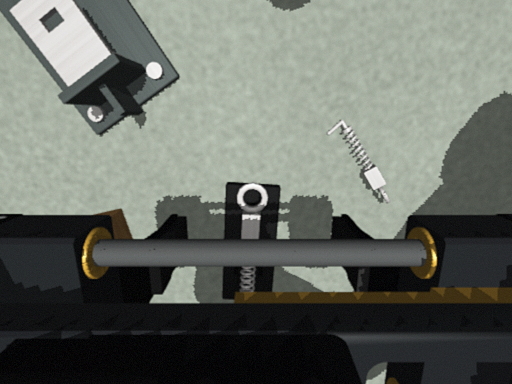

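The wrist view shows the eye at (252,197), the plug below it at (250,228) and the coil running to about (247,290). The tab is top-left. Next I'll work out the points.

```bash
python3 - <<'E'
from h import *
np.set_printoptions(precision=4,suppress=True)
W=V("wrist","wrist1.npz")
p=W.p[150:320,200:300]
g=cv2.cvtColor(p,cv2.COLOR_RGB2GRAY)
m=(g[:70]<70).astype(np.uint8)
n,l,st,c=cv2.connectedComponentsWithStats(m)
for i in range(1,n):
    if st[i][4]>20:print("dark",st[i],c[i]+[200,150],W.plane(*(c[i]+[200,150]),.0465))
for row in (212,218,224,230,236,268,274,280,286):
    x=W.p[row].astype(int).sum(1)[225:280];b=np.where(x>330)[0]
    if len(b):print(row,225+b.min(),225+b.max(),W.plane(225+(b.min()+b.max())/2,row,.053 if row<240 else .05),W.dep(250,row)[2] )
print(W.dep(250,228),W.dep(240,198),W.dep(263,198))
a=cv2.resize(W.p[170:310,200:310][:,:,::-1],None,fx=4,fy=4);cv2.imwrite("pics/c3.png",a)
E
```

```text
dark [ 24  32  30  38 577] [233.0364 202.0849] [0.5101 0.2193 0.0465]
dark [ 57  34  23  36 537] [270.9199 202.7952] [0.4779 0.2295 0.0465]
dark [ 43  39  18  18 239] [252.   197.59] [0.4927 0.2201 0.0465]
212 279 279 [0.4731 0.2376 0.053 ] 0.04737775159151664
218 242 259 [0.4987 0.2358 0.053 ] 0.05327735071578418
224 243 279 [0.4914 0.2439 0.053 ] 0.05372903860533623
230 242 279 [0.4935 0.2492 0.053 ] 0.0529357743732711
236 242 279 [0.4951 0.2548 0.053 ] 0.05260784098164478
268 245 247 [0.5176 0.2832 0.05  ] 0.049375129747669805
274 245 249 [0.5185 0.2895 0.05  ] 0.04952104693350612
280 246 250 [0.5195 0.2959 0.05  ] 0.04882735486552173
286 246 248 [0.5223 0.3018 0.05  ] 0.04788260190295879
[0.5018 0.2446 0.0535] [0.503  0.2173 0.0468] [0.4833 0.2226 0.0485]
```

View pics/c3.png

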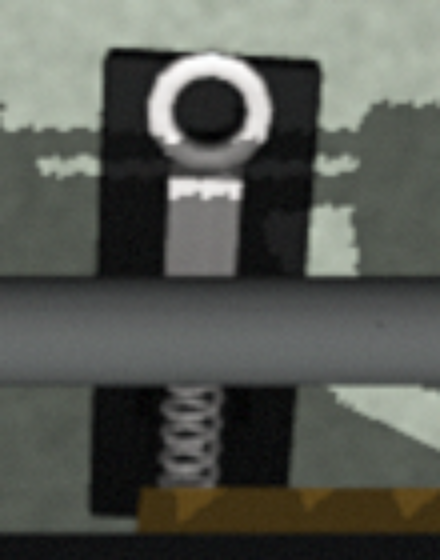

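```bash
python3 - <<'E'
from h import *
np.set_printoptions(precision=4,suppress=True)
W=V("wrist","wrist1.npz")
e=W.plane(252,197.6,.0455)[:2]
for q,z in(((251.5,217),.053),((251,228),.053),((250.5,236),.053),((247.7,275),.05),((247.3,288),.05)):
    P=W.plane(*q,z)[:2];d=e-P;print(q,P,np.linalg.norm(d),np.rad2deg(np.arctan2(d[1],d[0])))
# dark stand edges
for q in ((226.5,182.5),(280,185)):print(W.plane(*q,.008))
a=W.plane(226,184,.006);b=W.plane(223.5,296,.006);print(np.rad2deg(np.arctan2(*(a-b)[1::-1])))
a=W.plane(279.5,186,.006);b=W.plane(272.5,290,.006);print(np.rad2deg(np.arctan2(*(a-b)[1::-1])))
E
```

```text
(251.5, 217) [0.4976 0.2352] 0.015576571375734266 -107.81129421168465
(251, 228) [0.501 0.245] 0.02596627345693257 -108.41313785197785
(250.5, 236) [0.5037 0.2522] 0.0336641146059256 -108.82710046225876
(247.7, 275) [0.5182 0.2907] 0.07479180811983004 -109.86176993335395
(247.3, 288) [0.5227 0.3039] 0.08871340305969308 -109.6676756550239
[0.517  0.2082 0.008 ]
[0.4658 0.2261 0.008 ]
-109.3849914890991
-109.19281264288728
```

```bash
python3 -c "
from m import *
inc([.502,.2470,.028],160.7)"
```

```text
t 1.45 inc [ 0.0322  0.1023 -0.0084] [-0.0001  0.0502 -0.0001] rows>= 2.2
```

Request:
{"api": "move_arm", "payload": {"increments": "-1 0.032 0 -0.008 0 0.05 0;-1 0.032 0.04 -0.008 0 0.05 0;-1 0.032 0.07 -0.008 0 0.05 0;-1 0.032 0.09 -0.008 0 0.05 0;-1 0.032 0.102 -0.008 0 0.05 0;-1 0.032 0.102 -0.008 0 0.05 0;-1 0.032 0.102 -0.008 0 0.05 0"}}

```text
time_s: 2.15
tcp_pos: [0.5022, 0.2476, 0.0293]
ee_rot: [[0.33, 0.001, -0.944], [0.944, 0.001, 0.33], [0.001, -1.0, -0.001]]
wrist_force: [0.9, 0.0, 0.3]
gripper_width: 1.0
```

```bash
python3 -c "
from m import *
inc([.502,.2470,.028],160.7);snap('wrist','2');snap('scene','2')"
```

```text
t 2.15 inc [-0.0007  0.0013 -0.    ] [0.0011 0.0005 0.0014] rows>= 0.0
```

View pics/wrist2.png

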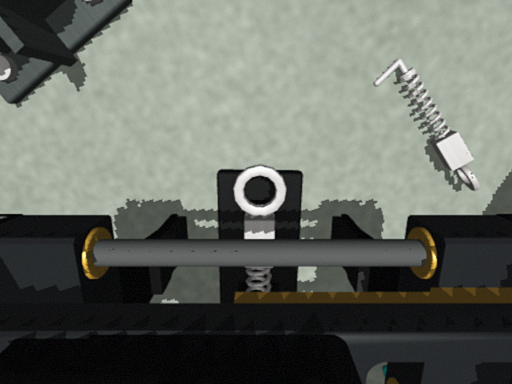

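View pics/scene2.png

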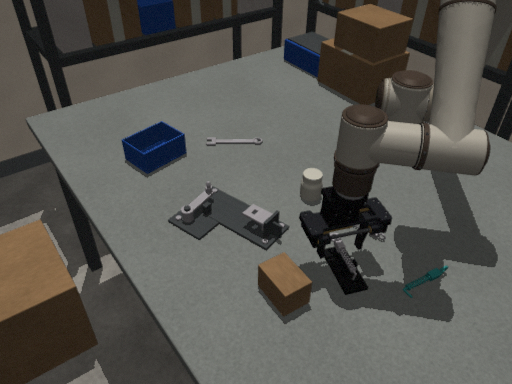

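The gripper straddles the plug: the eye is at (260,190) and the coil at (258,280), both centred between the fingers. I'll close now.

Request:
{"api": "move_arm", "payload": {"increments": "0 0 0 0 0 0 0;1 0 0 0 0 0 0;1 0 0 0 0 0 0;1 0 0 0 0 0 0;1 0 0 0 0 0 0;1 0 0 0 0 0 0"}}

```text
time_s: 2.85
tcp_pos: [0.5018, 0.2465, 0.0283]
ee_rot: [[0.332, -0.0, -0.943], [0.943, -0.0, 0.332], [-0.0, -1.0, 0.0]]
wrist_force: [0.4, -0.2, 0.2]
gripper_width: 0.539
```

```bash
python3 -c "
from m import *
from h import *
s=sense();print(s['gripper_width']*87,s['wrist_force'],s['moment'])
snap('wrist','3')
W=V('wrist','wrist3.npz')
g=cv2.cvtColor(W.p,cv2.COLOR_RGB2GRAY)[165:215,230:290]
n,l,st,c=cv2.connectedComponentsWithStats((g<70).astype(np.uint8))
for i in range(1,n):
  if 50<st[i][4]<900:
    P=W.plane(*(c[i]+[230,165]),.0465);print(st[i],c[i]+[230,165],P,s['ee_rot'].T@(P-s['tcp_pos']))
"
```

```text
46.93123712846472 [ 0.42845178 -0.21192915  0.19918234] [ 0.09393863 -0.09373126  0.01895313]
[  0   7  15  43 289] [233.73010381 193.14186851] [0.50528462 0.21558803 0.0465    ] [-0.02805405 -0.01821727 -0.0135178 ]
[ 45   7  15  43 295] [285.22372881 193.25084746] [0.48012219 0.22448431 0.0465    ] [-0.02800691 -0.01821569  0.01317095]
[ 14  13  32  30 715] [259.48251748 192.77062937] [0.49262472 0.21982103 0.0465    ] [-0.02825954 -0.01821646 -0.00017054]
```

Request:
{"api": "move_arm", "payload": {"increments": "1 0 0 0 0 0 0;1 0 0 0 0 0 0;1 0 0 0 0 0 0;1 0 0 0 0 0 0;1 0 0 0 0 0 0;1 0 0 0 0 0 0;1 0 0 0 0 0 0;1 0 0 0 0 0 0"}}

```text
time_s: 3.7
tcp_pos: [0.5018, 0.2466, 0.0283]
ee_rot: [[0.332, 0.0, -0.943], [0.943, 0.0, 0.332], [0.0, -1.0, -0.0]]
wrist_force: [1.2, -0.6, -0.6]
gripper_width: 0.179
```

Gripped: the opening is 15.6 mm against a 16 mm plug. Lifting.

Request:
{"api": "move_arm", "payload": {"increments": "1 0 -0.02 0 0 0 0;1 0 -0.05 0 0 0 0;1 0 -0.1 0 0 0 0;1 0 -0.13 0 0 0 0;1 0 -0.13 0 0 0 0"}}

```text
time_s: 4.2
tcp_pos: [0.5043, 0.2483, 0.1636]
ee_rot: [[0.331, 0.009, -0.944], [0.944, 0.006, 0.331], [0.009, -1.0, -0.006]]
wrist_force: [0.4, 0.5, -1.0]
gripper_width: 0.184
```

```bash
python3 -c "
from m import *
from h import *
s=sense();print(s['gripper_width']*87,s['wrist_force'],s['moment'])
snap('wrist','4');snap('scene','4')
p=np.load('scene4.npz')['p'][:,:,::-1]
cv2.imwrite('pics/c4.png',cv2.resize(p[150:310,150:410],None,fx=3,fy=3,interpolation=cv2.INTER_CUBIC))
"
```

```text
16.030169138738138 [ 0.39037607  0.52915815 -1.02951492] [ 0.12805789 -0.08558188  0.02962499]
```

View pics/wrist4.png

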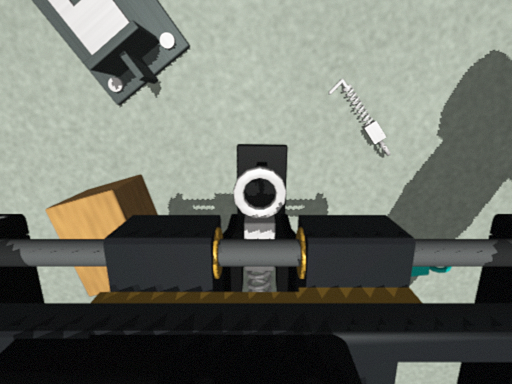

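View pics/c4.png

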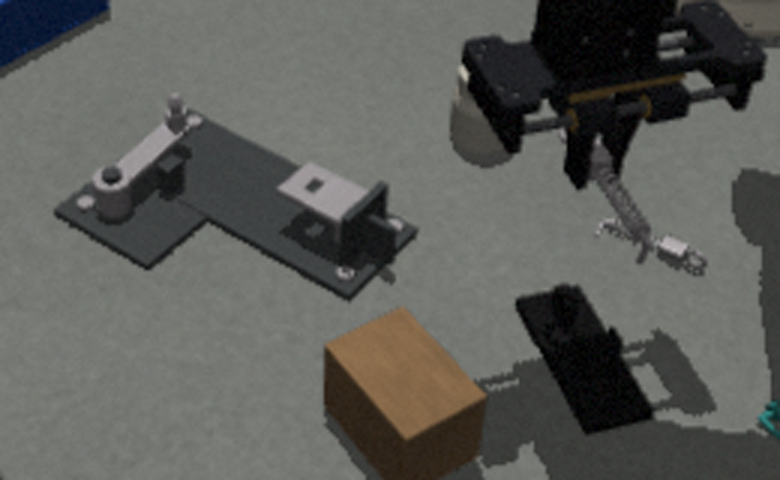

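The spring is held level, with its eye at (260,190). I'll go over the unit to look at the tab and the post.

```bash
python3 -c "
from m import *
inc([.581,.099,.165],196.7)"
```

```text
t 4.3 inc [-0.1127 -0.0067 -0.1241] [-3.0e-04 -6.3e-01  9.0e-04] rows>= 4.2
```

Request:
{"api": "move_arm", "payload": {"increments": "1 -0.03 -0.005 -0.03 0 -0.15 0;1 -0.06 -0.005 -0.06 0 -0.3 0;1 -0.09 -0.005 -0.1 0 -0.45 0;1 -0.113 -0.007 -0.124 0 -0.6 0;1 -0.113 -0.007 -0.124 0 -0.63 0;1 -0.113 -0.007 -0.124 0 -0.63 0;1 -0.113 -0.007 -0.124 0 -0.63 0"}}

```text
time_s: 5.0
tcp_pos: [0.5803, 0.0987, 0.1635]
ee_rot: [[-0.287, -0.003, -0.958], [0.958, -0.001, -0.287], [-0.0, -1.0, 0.004]]
wrist_force: [-0.3, 0.6, -1.2]
gripper_width: 0.18
```

```bash
python3 -c "
from m import *
snap('wrist','5')
inc([.619,-.025,.165],196.7)"
```

```text
t 5.05 inc [-0.13   -0.001  -0.0012] [-0.0027  0.0001 -0.0001] rows>= 2.6
```

View pics/wrist5.png

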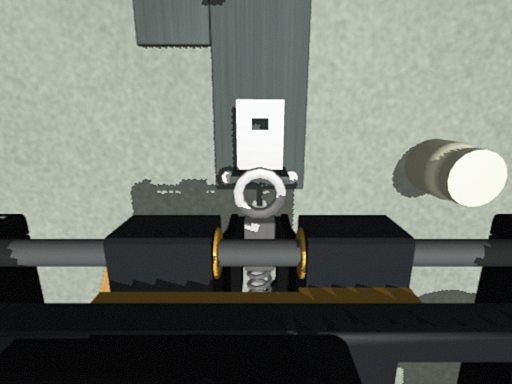

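The tab is at columns 236–285, with its hole at (260,124). The unit's edges run vertical in the picture, so the yaw is right. Next view is forward, for the post.

Request:
{"api": "move_arm", "payload": {"increments": "1 -0.04 0 0 0 0 0;1 -0.09 0 0 0 0 0;1 -0.13 0 0 0 0 0;1 -0.13 0 0 0 0 0;1 -0.13 0 0 0 0 0;1 -0.13 0 0 0 0 0"}}

```text
time_s: 5.65
tcp_pos: [0.6184, -0.0244, 0.165]
ee_rot: [[-0.289, -0.001, -0.957], [0.957, 0.0, -0.289], [0.0, -1.0, 0.001]]
wrist_force: [-0.3, 0.5, -1.4]
gripper_width: 0.182
```

```bash
python3 -c "
from m import *
snap('wrist','6');snap('scene','6')
from h import *
W=V('wrist','wrist5.npz')
g=cv2.cvtColor(W.p,cv2.COLOR_RGB2GRAY)
cv2.imwrite('pics/c5.png',cv2.resize(W.p[80:220,190:330][:,:,::-1],None,fx=4,fy=4,interpolation=cv2.INTER_CUBIC))
m=(g[90:170,225:295]>200).astype(np.uint8)
cs,h=cv2.findContours(m,cv2.RETR_CCOMP,cv2.CHAIN_APPROX_NONE)
for c in cs:
  if cv2.contourArea(c)>15: print(cv2.contourArea(c),np.array(cv2.minAreaRect(c)[0])+[225,90],cv2.minAreaRect(c)[1:],cv2.boundingRect(c))
for q in((245,110),(275,110),(250,150),(275,150),(260,140),(220,60),(260,60)): print(q,W.dep(*q))
for row in (20,60,100,140,170):
  x=g[row].astype(int);print(row,x[205:222],x[300:316])
"
```

```text
3166.5 [259.99999619 133.99999237] ((47.99999237060547, 69.99998474121094), -0.0) (11, 9, 49, 71)
224.0 [260.  123.5] ((13.0, 18.0), 90.0) (26, 27, 19, 14)
(245, 110) [0.6134831  0.03428084 0.04953544]
(275, 110) [0.58686971 0.02630597 0.04853897]
(250, 150) [0.59873575 0.06859273 0.0481543 ]
(275, 150) [0.5757633  0.06164602 0.04879147]
(260, 140) [0.59230857 0.05660472 0.04952949]
(220, 60) [ 0.65301302 -0.00538159  0.00936907]
(260, 60) [ 0.61410946 -0.01699854  0.00967502]
20 [119 115 116  97  57  59  98 106 108 101 104 102 105 106 105 106 109] [107 106 108 105 103 106 105 104 107 100 153 195 195 192 191 189]
60 [181 179 180 184 186 185 140  88 102 102 104 104 104 106 102 103 104] [106 103 105 109 108 106 107  96 122 173 192 191 192 190 190 186]
100 [180 183 185 182 178 178 179 134  79  96 104 106 107 104 106  99 103] [105 108 107 109 106  98  90 155 192 188 185 185 185 189 196 200]
140 [187 184 179 176 178 182 184 184 159 109  92 102 102 103 104 105 100] [105 107 102 104 104 146 178 174 179 184 185 188 187 188 188 190]
170 [182 184 186 186 185 187 187 191 189 177 121  96 104 106  82  51  49] [107 102 100 109 158 184 185 190 194 191 194 190 184 183 179 176]
```

View pics/wrist6.png

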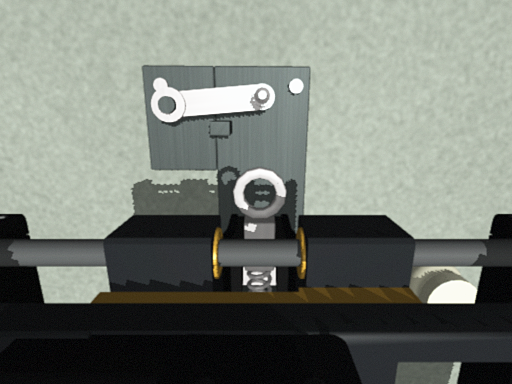

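View pics/c5.png

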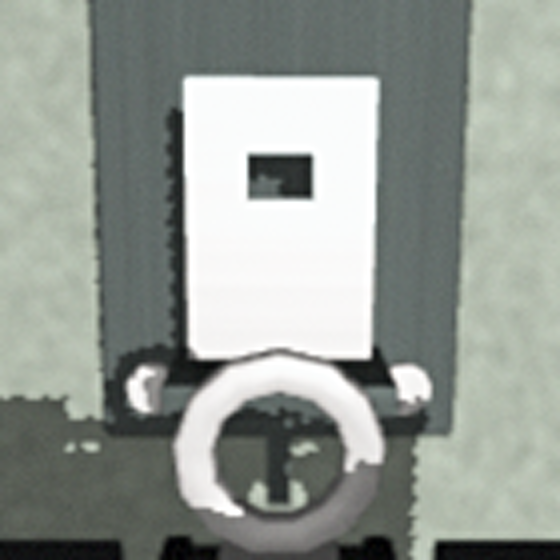

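```bash
python3 - <<'E'
from h import *
np.set_printoptions(precision=4,suppress=True)
W=V('wrist','wrist5.npz');X=V('wrist','wrist6.npz')
cv2.imwrite('pics/c6.png',cv2.resize(X.p[60:150,140:320][:,:,::-1],None,fx=4.4,fy=4.4,interpolation=cv2.INTER_CUBIC))
for z in(.044,.048,.052):
    print(z,"hole",W.plane(260,123.5,z),"tab w",np.linalg.norm(W.plane(236,110,z)-W.plane(285,110,z)),"hole l,w",np.linalg.norm(W.plane(260,117.5,z)-W.plane(260,129.5,z)),np.linalg.norm(W.plane(251.5,123,z)-W.plane(268.5,123,z)))
# plate edges, yaw and centre line
L=[W.plane(u,r,.008) for u,r in((211.3,60),(212.3,100),(213.6,140),(215,170))];Rr=[W.plane(u,r,.008) for u,r in((308.8,60),(307,100),(305,140),(304,170))]
for A in(L,Rr):
    d=A[0]-A[-1];print("yaw",np.rad2deg(np.arctan2(d[1],d[0])),A[0],A[-1])
print("width",np.linalg.norm(L[0]-Rr[0]))
print("post",X.plane(262,96,.069),X.dep(262,95),"pivot",X.plane(168,104,.04),X.dep(158,104),X.dep(220,100))
E
```

```text
0.044 hole [0.5966 0.0421 0.044 ] tab w 0.04619342994653506 hole l,w 0.011172915174364535 0.016204857281510304
0.048 hole [0.5967 0.042  0.048 ] tab w 0.04553719384098175 hole l,w 0.011014189780944083 0.01597464678521724
0.052 hole [0.5967 0.0419 0.052 ] tab w 0.04488095773542844 hole l,w 0.01085546438752363 0.01574443628892428
yaw -73.65832571490016 [ 0.6617 -0.003   0.008 ] [0.6296 0.1064 0.008 ]
yaw -73.52893073726752 [ 0.5665 -0.0316  0.008 ] [0.5341 0.0779 0.008 ]
width 0.0994468350887569
post [ 0.6405 -0.104   0.069 ] [ 0.6407 -0.1047  0.0689] pivot [ 0.7245 -0.0725  0.04  ] [ 0.731  -0.0704  0.0483] [ 0.6783 -0.0905  0.0372]
```

View pics/c6.png

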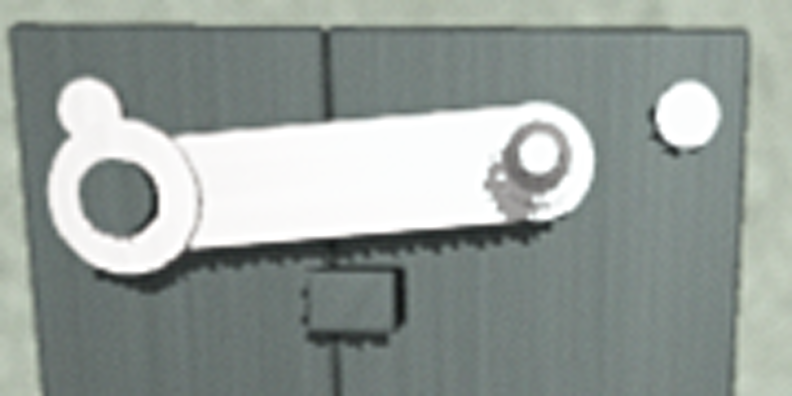

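The post head is at crop (540,156), which is about (0.640,-0.104) in the world. The hole is at (0.5967,0.042). The post lies 152.5 mm ahead of the hole along the unit's x at yaw -73.6°, and only 0.5 mm off sideways, so the measurements agree. The tab top is at about 48 mm. I'll hover with the hook above the hole.

```bash
python3 -c "
from m import *
inc([.6195,-.0354,.072],196.4)"
```

```text
t 5.75 inc [-0.0111  0.0933  0.0023] [-0.0001  0.0077  0.0002] rows>= 1.9
```

Request:
{"api": "move_arm", "payload": {"increments": "1 -0.011 0.03 0.002 0 0.008 0;1 -0.011 0.06 0.002 0 0.008 0;1 -0.011 0.08 0.002 0 0.008 0;1 -0.011 0.093 0.002 0 0.008 0;1 -0.011 0.093 0.002 0 0.008 0;1 -0.011 0.093 0.002 0 0.008 0;1 -0.011 0.093 0.002 0 0.008 0"}}

```text
time_s: 6.45
tcp_pos: [0.6211, -0.0363, 0.0739]
ee_rot: [[-0.281, 0.003, -0.96], [0.96, 0.0, -0.281], [-0.001, -1.0, -0.003]]
wrist_force: [0.4, 1.1, -1.3]
gripper_width: 0.182
```

```bash
python3 -c "
from m import *
from h import *
snap('scene','7');snap('top','7');snap('wrist','7')
inc([.6195,-.0354,.072],196.4)
s=sense();print(s['wrist_force'])
p=np.load('scene7.npz')['p'][:,:,::-1]
cv2.imwrite('pics/c7.png',cv2.resize(p[150:260,160:310],None,fx=5,fy=5,interpolation=cv2.INTER_CUBIC))
"
```

```text
t 6.6 inc [0.0015 0.0015 0.0008] [ 0.0021 -0.0021 -0.0003] rows>= 0.0
[-0.0088367  -0.76384347 -0.02397177]
```

View pics/c7.png

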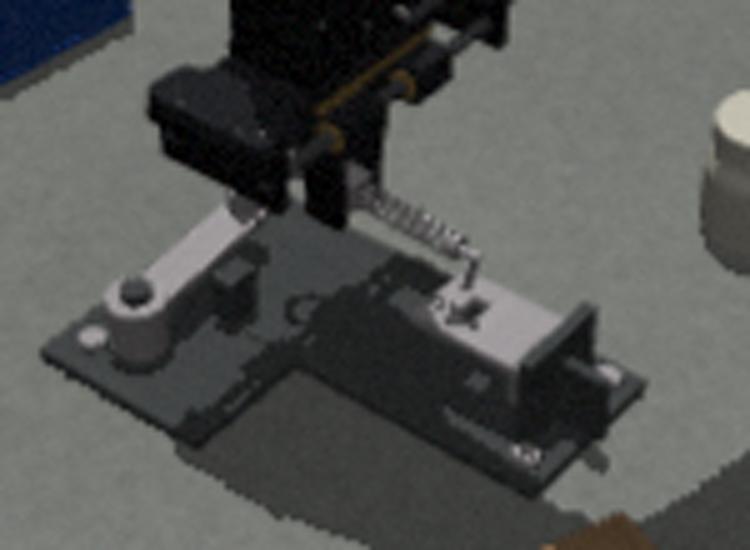

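View pics/wrist7.png

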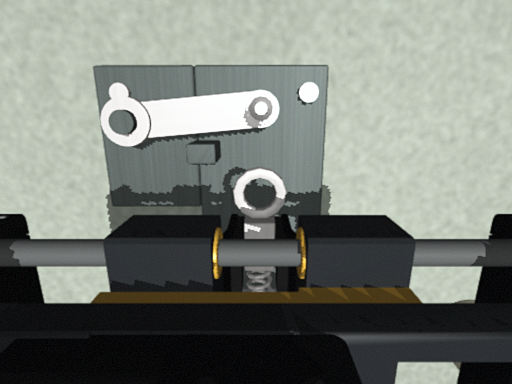

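```bash
python3 - <<'E'
from h import *
np.set_printoptions(precision=2,suppress=True)
S=V('scene','scene7.npz')
t=S=S
z=np.load('scene7.npz');tip=z['tcp']+z['rot']@np.array([.0807,.0083,0])
print("tip model",tip*1000,(S.pix(tip)-[160,150])*5)
for h in(.044,.048,.052):print("hole",(S.pix([.5967,.042,h])-[160,150])*5)
X=V('wrist','wrist7.npz')
print("post",X.plane(260.5,108,.069)*1000, "eye",X.plane(259.5,193,z['tcp'][2]+.0157+.0025)*1000)
E
```

```text
tip model [598.5   41.14  65.54] [469.68 281.51]
hole [473.22 313.36]
hole [473.3  307.42]
hole [473.38 301.46]
post [ 640.86 -104.98   69.  ] eye [629.36 -63.81  92.09]
```

The hook tip in the scene crop (470,285) matches the model projection (470,282), and the hole is under it at (472,308). I'll lower gently.

Request:
{"api": "move_arm", "payload": {"increments": "1 0.001 0.005 0 0 0 0;1 0.001 0.01 0 0 0 0;1 0.001 0.014 0 0 0 0;1 0.001 0.017 0 0 0 0;1 0.001 0.019 0 0 0 0;1 0.001 0.021 0 0 0 0;1 0.001 0.021 0 0 0 0;1 0.001 0.021 0 0 0 0"}}

```text
time_s: 7.4
tcp_pos: [0.6199, -0.0358, 0.0514]
ee_rot: [[-0.28, 0.0, -0.96], [0.96, -0.0, -0.28], [-0.0, -1.0, -0.0]]
wrist_force: [0.1, -0.2, -0.6]
gripper_width: 0.184
```

```bash
python3 -c "
from m import *
from h import *
snap('scene','8')
s=sense();print(s['wrist_force'],s['moment'],s['tcp_pos'])
p=np.load('scene8.npz')['p'][:,:,::-1]
cv2.imwrite('pics/c8.png',cv2.resize(p[160:250,200:310],None,fx=7,fy=6.5,interpolation=cv2.INTER_CUBIC))
"
```

```text
[ 1.02074506 -0.45829775 -1.04110657] [0.00339726 0.00682624 0.00689558] [ 0.61989245 -0.03579245  0.0514717 ]
```

View pics/c8.png

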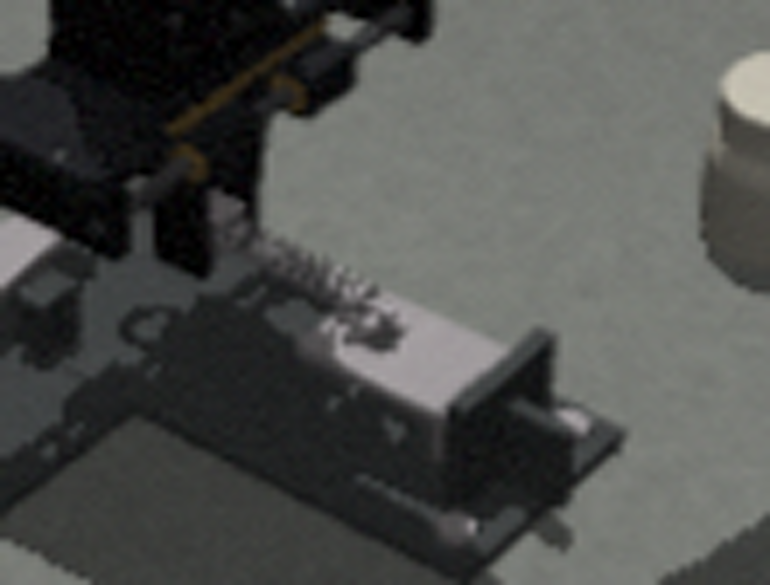

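The tip has gone about 5 mm below the tab top with no force, so the hook is entering the hole. I'll lower it further, then make a small test pull.

Request:
{"api": "move_arm", "payload": {"increments": "1 0 0.002 0 0 0 0;1 0 0.004 0 0 0 0;1 0 0.006 0 0 0 0;1 0 0.0075 0 0 0 0;1 0 0.0075 0 0 0 0;1 0 0.0075 0 0 0 0"}}

```text
time_s: 8.05
tcp_pos: [0.6198, -0.0358, 0.0438]
ee_rot: [[-0.28, -0.0, -0.96], [0.96, -0.0, -0.28], [-0.0, -1.0, 0.0]]
wrist_force: [-0.5, -0.3, -1.7]
gripper_width: 0.186
```

Request:
{"api": "move_arm", "payload": {"increments": "1 -0.002 0 0 0 0 0;1 -0.004 0 0 0 0 0;1 -0.006 0 0 0 0 0;1 -0.008 0 0 0 0 0;1 -0.01 0 0 0 0 0;1 -0.012 0 0 0 0 0;1 -0.012 0 0 0 0 0;1 -0.012 0 0 0 0 0"}}

```text
time_s: 8.85
tcp_pos: [0.623, -0.0472, 0.0437]
ee_rot: [[-0.28, -0.0, -0.96], [0.96, 0.0, -0.28], [0.0, -1.0, 0.0]]
wrist_force: [-1.0, 3.3, -1.8]
gripper_width: 0.18
```

```bash
python3 -c "
from m import *
from h import *
snap('scene','9')
s=sense();print(s['wrist_force'],s['ee_rot'].T@s['wrist_force'],s['ee_rot'].T@s['moment'],s['tcp_pos'])
p=np.load('scene9.npz')['p'][:,:,::-1]
cv2.imwrite('pics/c9.png',cv2.resize(p[160:250,200:310],None,fx=7,fy=6.5,interpolation=cv2.INTER_CUBIC))
"
```

```text
[-0.37095346  3.29042485 -1.94493629] [ 3.262094    1.94559531 -0.56628703] [-0.05607197  0.02181975 -1.20065766] [ 0.62296758 -0.04713414  0.04371896]
```

View pics/c9.png

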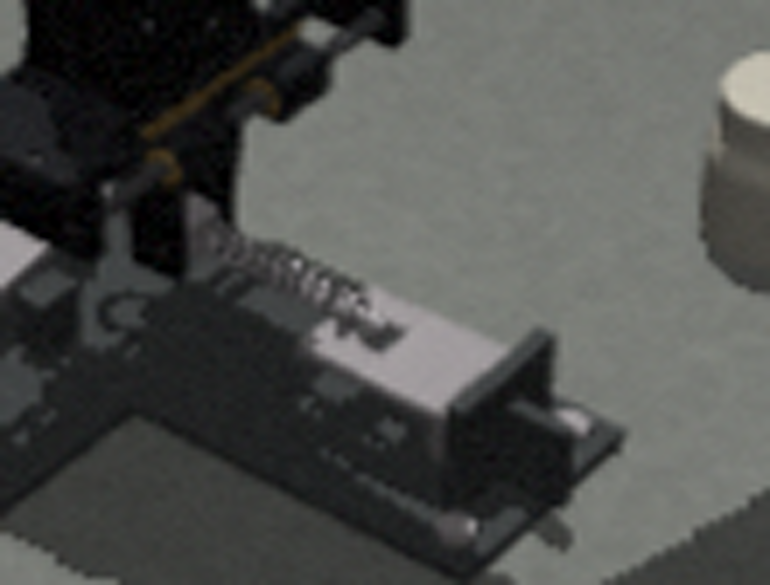

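The hook has caught: 3.3 N is pulling the tool back toward the tab. Now I'll tilt the spring up about the hook by 6° with a little more stretch, so the eye clears the post.

Request:
{"api": "move_arm", "payload": {"increments": "1 -0.002 -0.002 0 0 0 0.02;1 -0.004 -0.004 0 0 0 0.04;1 -0.006 -0.006 0 0 0 0.06;1 -0.008 -0.008 0 0 0 0.08;1 -0.0106 -0.0107 0 0 0 0.105;1 -0.0106 -0.0107 0 0 0 0.105;1 -0.0106 -0.0107 0 0 0 0.105"}}

```text
time_s: 9.6
tcp_pos: [0.6258, -0.0567, 0.0544]
ee_rot: [[-0.28, 0.03, -0.96], [0.954, -0.101, -0.281], [-0.105, -0.994, -0.0]]
wrist_force: [-1.9, 6.3, -2.7]
gripper_width: 0.181
```

```bash
python3 -c "
from m import *
from h import *
snap('scene','10');snap('wrist','10')
s=sense();R=s['ee_rot'];print(s['wrist_force'],R,s['tcp_pos'])
u=np.array([.282,-.959,0]);v=np.array([.959,.282,0]);
eye=s['tcp_pos']+R@np.array([-.0283,-.0157,0]);q=eye-[.5967,.042,0];print('eye',u@q,v@q,eye[2],'pull',u@s['wrist_force'])
p=np.load('scene10.npz')['p'][:,:,::-1]
cv2.imwrite('pics/c10.png',cv2.resize(p[160:250,180:300],None,fx=6.5,fy=6.5,interpolation=cv2.INTER_CUBIC))
X=V('wrist','wrist10.npz')
print('eye world',eye,X.pix(eye+[0,0,.0025]))
"
```

```text
[-1.76336849  6.48076574 -3.06411624] [[-2.79408037e-01  2.96511071e-02 -9.59714520e-01]
 [ 9.54400819e-01 -1.00851633e-01 -2.80976912e-01]
 [-1.05120053e-01 -9.94459532e-01 -1.20284013e-04]] [ 0.62583973 -0.05673414  0.05437164]
eye 0.12938571069360308 6.840338501537095e-05 0.07295955714887072 pull -6.712324257942558
eye world [ 0.63328145 -0.08216031  0.07295956] [260.53925399 192.86636274]
```

View pics/c10.png

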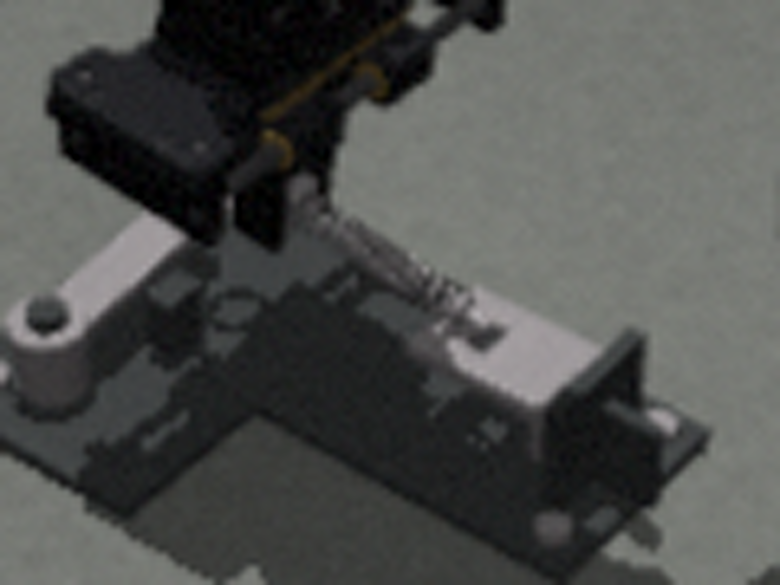

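View pics/wrist10.png

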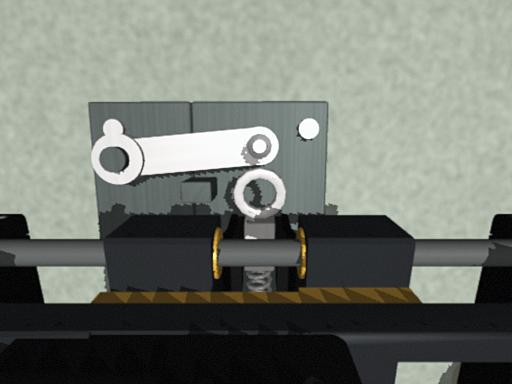

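The hook is holding with a 6.7 N pull. The eye (260,193) is directly behind the post (259,147) and raised.

```bash
python3 -c "
from h import *
X=V('wrist','wrist10.npz')
u=np.array([.282,-.959,0]);v=np.array([.959,.282,0]);
for q in((259.5,147),(260,145)):
  P=X.plane(*q,.069);q=P-[.5967,.042,0];print(P,u@q,v@q)
P=X.plane(260,193,.0755);q=P-[.5967,.042,0];print(P,u@q,v@q)
g=cv2.cvtColor(X.p,cv2.COLOR_RGB2GRAY)
cv2.imwrite('pics/c11.png',cv2.resize(X.p[110:230,200:320][:,:,::-1],None,fx=5,fy=5,interpolation=cv2.INTER_CUBIC))
"
```

```text
[ 0.64039897 -0.10454616  0.069     ] 0.15286087798084486 0.000581294516379599
[ 0.64043995 -0.1056232   0.069     ] 0.1539053127231653 0.00031687212445115543
[ 0.63353202 -0.08202078  0.0755    ] 0.12932255905514473 0.0003480461640634712
```

View pics/c11.png

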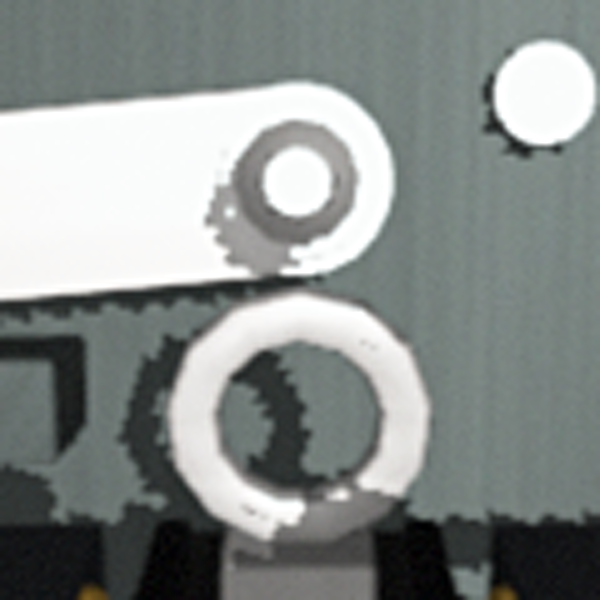

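Request:
{"api": "move_arm", "payload": {"increments": "1 -0.004 0 0 0 0 0;1 -0.008 0 0 0 0 0;1 -0.012 0 0 0 0 0;1 -0.016 0 0 0 0 0;1 -0.02 0.0005 0 0 0 0;1 -0.024 0.0005 0 0 0 0;1 -0.024 0.0005 0 0 0 0;1 -0.024 0.0005 0 0 0 0"}}

```text
time_s: 10.5
tcp_pos: [0.6318, -0.0785, 0.0556]
ee_rot: [[-0.279, 0.028, -0.96], [0.955, -0.099, -0.28], [-0.103, -0.995, 0.001]]
wrist_force: [-3.4, 11.5, -2.9]
gripper_width: 0.182
```

```bash
cat > st.py <<'E'
from m import *
from h import *
import sys
t=sys.argv[1]
np.set_printoptions(precision=4,suppress=True)
snap('scene',t);snap('wrist',t)
s=sense();R=s['ee_rot'];print(s['time_s'],s['wrist_force'],s['tcp_pos'],s['gripper_width']*87)
u=np.array([.282,-.959,0]);v=np.array([.959,.282,0]);
eye=s['tcp_pos']+R@np.array([-.0283,-.0157,0]);q=eye-[.5967,.042,0];print('eye',u@q,v@q,eye[2],'pull',u@s['wrist_force'])
p=np.load(f'scene{t}.npz')['p'][:,:,::-1];w=np.load(f'wrist{t}.npz')['p'][:,:,::-1]
a=cv2.resize(p[160:240,170:270],None,fx=4,fy=4,interpolation=cv2.INTER_CUBIC)
b=cv2.resize(w[120:240,210:310],None,fx=4,fy=4,interpolation=cv2.INTER_CUBIC)
a=cv2.copyMakeBorder(a,0,480-a.shape[0],0,0,cv2.BORDER_CONSTANT)
cv2.imwrite(f'pics/s{t}.png',np.hstack([a,b]))
E
python3 st.py 12
```

```text
10.6 [-3.2393 11.1087 -3.6418] [ 0.6318 -0.0784  0.0556] 15.54224217747489
eye 0.15191205263041374 -0.00036429775882913557 0.07413217841174598 pull -11.566767791170518
```

View pics/s12.png

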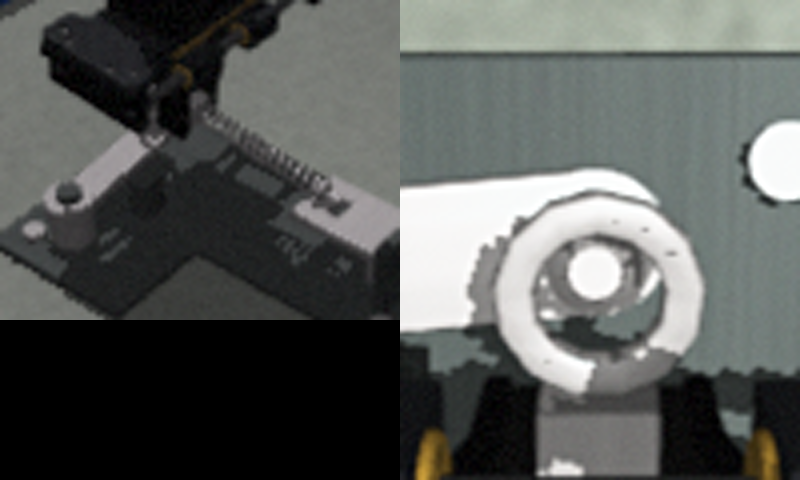

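```bash
python3 -c "
from h import *
X=V('wrist','wrist12.npz')
u=np.array([.282,-.959,0]);v=np.array([.959,.282,0]);
for n,a,z in(('post',(258.75,188),.069),('eye',(260,192.5),.0766)):
  q=X.plane(*a,z)-[.5967,.042,0];print(n,u@q,v@q)
"
```

```text
post 0.1533754320582147 0.0005644640695506553
eye 0.15217986949415718 -7.910230127750887e-05
```

Request:
{"api": "move_arm", "payload": {"increments": "1 -0.0008 0.001 -0.0006 0 0 -0.005;1 -0.0006 0.002 -0.0006 0 0 -0.015;1 -0.0004 0.0035 -0.0006 0 0 -0.027;1 -0.0002 0.005 -0.0006 0 0 -0.04;1 0.0001 0.0067 -0.0006 0 0 -0.053;1 0.0001 0.0067 -0.0006 0 0 -0.053"}}

```text
time_s: 11.2
tcp_pos: [0.6322, -0.0789, 0.0488]
ee_rot: [[-0.28, 0.012, -0.96], [0.959, -0.048, -0.28], [-0.05, -0.999, 0.002]]
wrist_force: [-3.7, 11.1, -1.8]
gripper_width: 0.179
```

```bash
python3 st.py 13
```

```text
11.3 [-3.1101 11.6591 -2.6433] [ 0.6322 -0.0788  0.0489] 15.668756958813749
eye 0.1533520688835647 -3.5765980799106876e-05 0.06603855618339724 pull -12.05814225999323
```

View pics/s13.png

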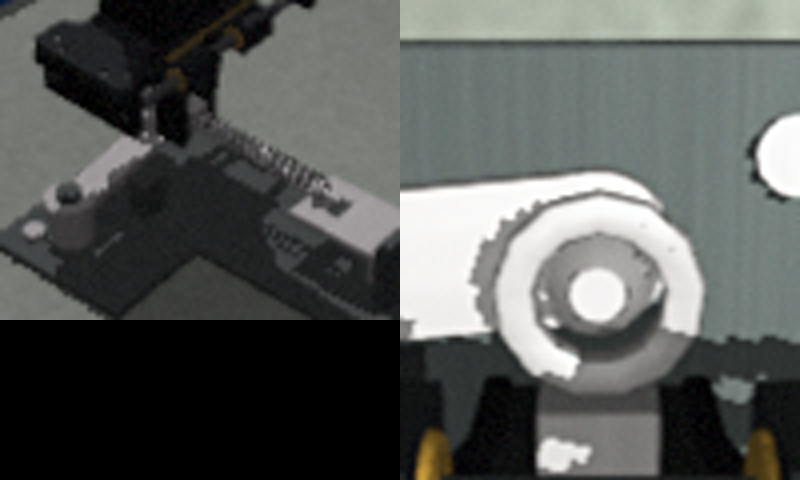

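The post's tip is centred inside the eye, with no added contact force. Continuing down below the head.

Request:
{"api": "move_arm", "payload": {"increments": "1 0.0003 0.0015 0 0 0 -0.012;1 0.0006 0.003 0 0 0 -0.025;1 0.0009 0.005 0 0 0 -0.04;1 0.0012 0.007 0 0 0 -0.057;1 0.0015 0.0084 0 0 0 -0.07;1 0.0015 0.0084 0 0 0 -0.07;1 0.0015 0.0084 0 0 0 -0.07"}}

```text
time_s: 12.0
tcp_pos: [0.6317, -0.0777, 0.0407]
ee_rot: [[-0.28, -0.008, -0.96], [0.96, 0.019, -0.28], [0.02, -1.0, 0.003]]
wrist_force: [-4.3, 12.3, -1.5]
gripper_width: 0.177
```

```bash
python3 st.py 14
```

```text
12.1 [-2.5    11.3796 -2.0664] [ 0.6317 -0.0777  0.0407] 16.06041428529395
eye 0.1532073257602294 -0.00023422477450879081 0.05580643294673339 pull -11.617997369255333
```

View pics/s14.png

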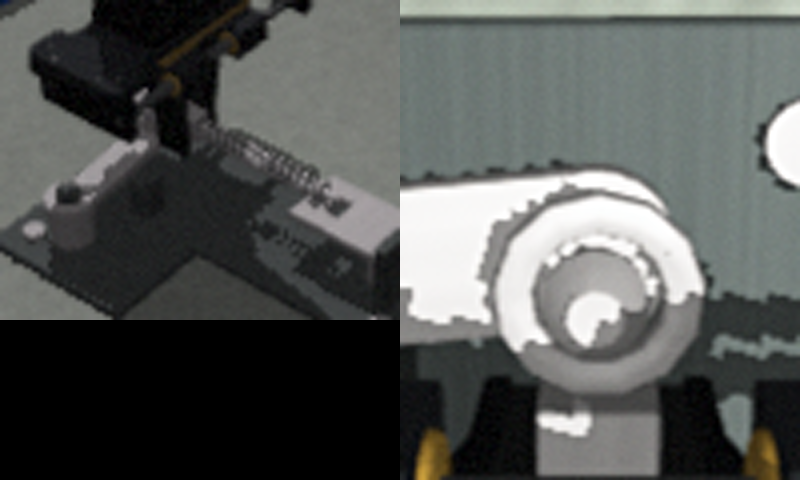

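The eye is around the neck: its ring top is at 58 mm and the head's underside at 61 mm. I'll ease back so the neck takes the pull and the arm follows.

Request:
{"api": "move_arm", "payload": {"increments": "1 0.001 0 0 0 0 0;1 0.002 0 0 0 0 0;1 0.003 0 0 0 0 0;1 0.004 0 0 0 0 0;1 0.005 0 0 0 0 0;1 0.006 0 0 0 0 0;1 0.006 0 0 0 0 0"}}

```text
time_s: 12.8
tcp_pos: [0.63, -0.0724, 0.0409]
ee_rot: [[-0.28, -0.008, -0.96], [0.96, 0.018, -0.28], [0.02, -1.0, 0.003]]
wrist_force: [-2.8, 9.0, -0.7]
gripper_width: 0.178
```

```bash
python3 st.py 15
```

```text
12.9 [-2.0781  9.9628 -1.0839] [ 0.6302 -0.0723  0.041 ] 15.357399335188731
eye 0.14764302993879364 -0.00015514816814488685 0.05609547685590664 pull -10.140398671908802
```

View pics/s15.png

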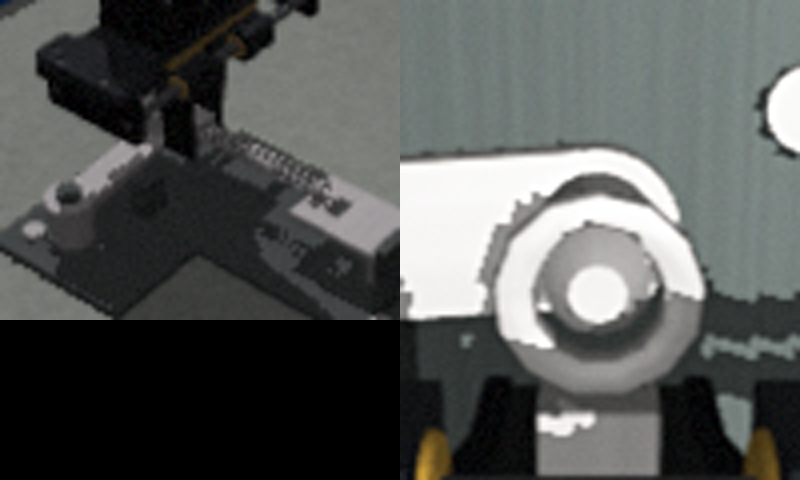

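Request:
{"api": "move_arm", "payload": {"increments": "1 0.001 0 0 0 0 0;1 0.002 0 0 0 0 0;1 0.003 0 0 0 0 0;1 0.004 0 0 0 0 0;1 0.005 0 0 0 0 0;1 0.006 0 0 0 0 0;1 0.006 0 0 0 0 0"}}

```text
time_s: 13.6
tcp_pos: [0.6286, -0.067, 0.0412]
ee_rot: [[-0.28, -0.007, -0.96], [0.96, 0.018, -0.28], [0.019, -1.0, 0.002]]
wrist_force: [-1.7, 8.1, -1.8]
gripper_width: 0.184
```

```bash
python3 st.py 16
```

```text
13.7 [-1.7925  8.252  -1.7561] [ 0.6288 -0.067   0.0412] 16.231030343026656
eye 0.14212990395542055 -1.566369230004141e-05 0.05639094068827362 pull -8.419181521767264
```

View pics/s16.png

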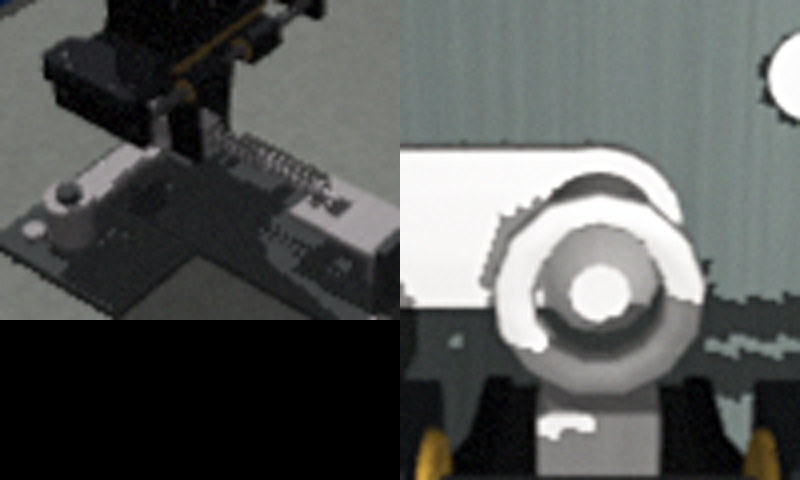

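Request:
{"api": "move_arm", "payload": {"increments": "1 0.001 0 0 0 0 0;1 0.002 0 0 0 0 0;1 0.003 0.0005 0 0 0 0;1 0.003 0.0005 0 0 0 0;1 0.003 0.0005 0 0 0 0"}}

```text
time_s: 14.2
tcp_pos: [0.6287, -0.0664, 0.0412]
ee_rot: [[-0.28, -0.006, -0.96], [0.96, 0.016, -0.28], [0.017, -1.0, 0.001]]
wrist_force: [-1.7, -2.7, -3.2]
gripper_width: 0.175
```

```bash
python3 st.py 17
```

```text
14.3 [-1.482  -1.8914 -1.8423] [ 0.6287 -0.0663  0.0412] 15.67443843020264
eye 0.14145232932310853 0.00011772267125920607 0.056383183028800375 pull 1.3958854051407013
```

View pics/s17.png

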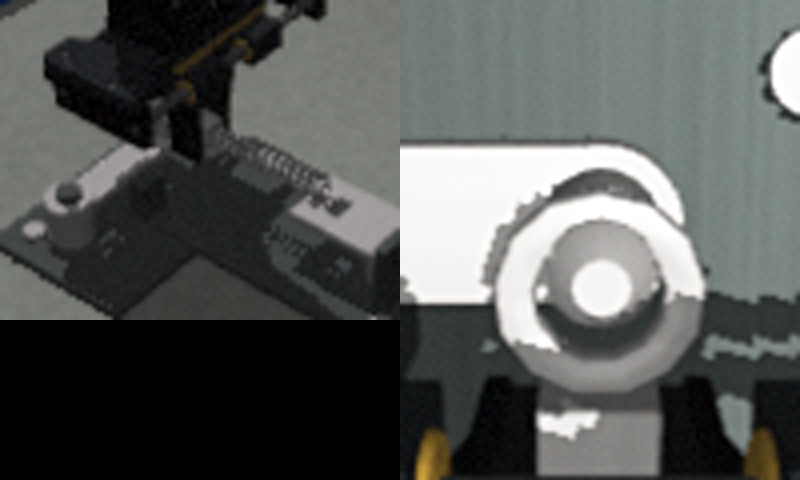

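The pull on the tool has vanished, so the post now carries the spring and the arm is at its stop. I'll check the stop block's height before opening.

```bash
python3 -c "
from h import *
X=V('wrist','wrist6.npz');u=np.array([.282,-.959,0]);v=np.array([.959,.282,0])
for q in((220,128),(216,128),(225,128),(229,128),(220,132)):
  P=X.dep(*q);d=P-[.5967,.042,0];print(q,u@d,v@d,P[2])
"
```

```text
(220, 128) 0.12360938895596993 0.04162611026582744 0.03672665839213085
(216, 128) 0.12353625020722485 0.045695114944915426 0.035880901950359756
(225, 128) 0.12361258169125511 0.036766844422512976 0.03608012788455872
(229, 128) 0.1235983911325174 0.032896476462418285 0.035235763458156155
(220, 132) 0.1198076667330689 0.04156631606674856 0.03797272047172956
```

Request:
{"api": "move_arm", "payload": {"increments": "1 -0.001 0 0 0 0 0;0.4 -0.001 0 0 0 0 0;0.4 -0.001 0 0 0 0 0;0.4 -0.001 0 0 0 0 0;0.4 -0.001 0 0 0 0 0;0.4 -0.001 0 0 0 0 0;0.4 -0.001 0 0 0 0 0"}}

```text
time_s: 15.0
tcp_pos: [0.6295, -0.0663, 0.0413]
ee_rot: [[-0.28, -0.005, -0.96], [0.96, 0.017, -0.28], [0.018, -1.0, -0.0]]
wrist_force: [-0.2, 0.2, -0.7]
gripper_width: 0.302
```

```bash
python3 st.py 18
```

```text
15.1 [ 0.1795 -0.2259 -0.0315] [ 0.6294 -0.0664  0.0412] 26.051648219830792
eye 0.1416941091346783 0.0007262718314117058 0.05636560831962427 pull 0.26724379755111327
```

View pics/s18.png

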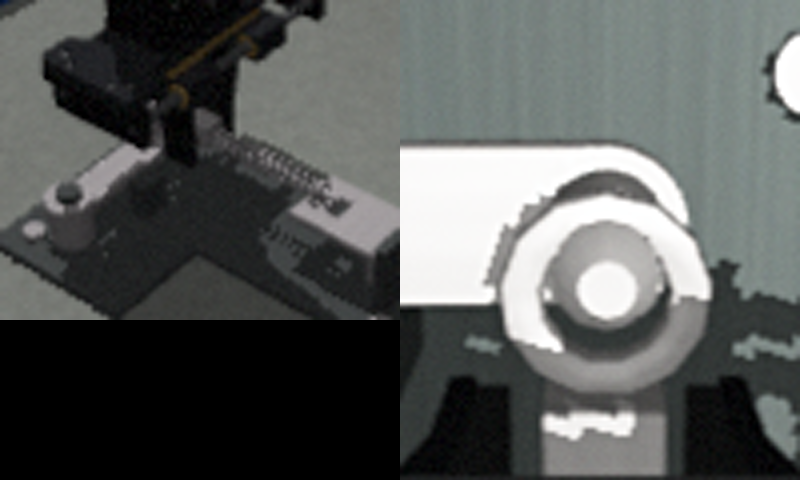

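The spring stays on the post with forces at zero and gaps on both sides of the plug. Lifting away.

Request:
{"api": "move_arm", "payload": {"increments": "0.3 0 0 0 0 0 0;0.3 0 -0.01 0 0 0 0;0.3 0 -0.03 0 0 0 0;0.3 0 -0.06 0 0 0 0;0.3 0 -0.1 0 0 0 0;0.3 0 -0.14 0 0 0 0;0.3 0 -0.14 0 0 0 0;0.3 0 -0.14 0 0 0 0"}}

```text
time_s: 15.9
tcp_pos: [0.6305, -0.0687, 0.1832]
ee_rot: [[-0.28, -0.001, -0.96], [0.96, 0.018, -0.28], [0.018, -1.0, -0.004]]
wrist_force: [-0.1, -0.7, -0.7]
gripper_width: 0.354
```

Request:
{"api": "move_arm", "payload": {"increments": "0.3 0.03 -0.02 0 0 0 0;0.3 0.07 -0.02 0 0 0 0;0.3 0.09 -0.02 0 0 0 0;0.3 0.09 -0.02 0 0 0 0;0.3 0.09 -0.02 0 0 0 0"}}

```text
time_s: 16.4
tcp_pos: [0.6043, 0.0173, 0.2017]
ee_rot: [[-0.281, -0.007, -0.96], [0.96, 0.017, -0.281], [0.018, -1.0, 0.002]]
wrist_force: [0.2, 0.3, -0.5]
gripper_width: 0.349
```

```bash
python3 -c "
from m import *
from h import *
snap('scene','20');snap('wrist','20');snap('top','20')
p=np.load('scene20.npz')['p'][:,:,::-1];w=np.load('wrist20.npz')['p'][:,:,::-1]
a=cv2.resize(p[165:250,160:290],None,fx=3,fy=3,interpolation=cv2.INTER_CUBIC)
b=cv2.resize(w[0:200,150:350],None,fx=2,fy=2,interpolation=cv2.INTER_CUBIC)
a=cv2.copyMakeBorder(a,0,400-a.shape[0],0,0,cv2.BORDER_CONSTANT)
cv2.imwrite('pics/s20.png',np.hstack([a,b]))"
```

```text
(no output)
```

View pics/s20.png

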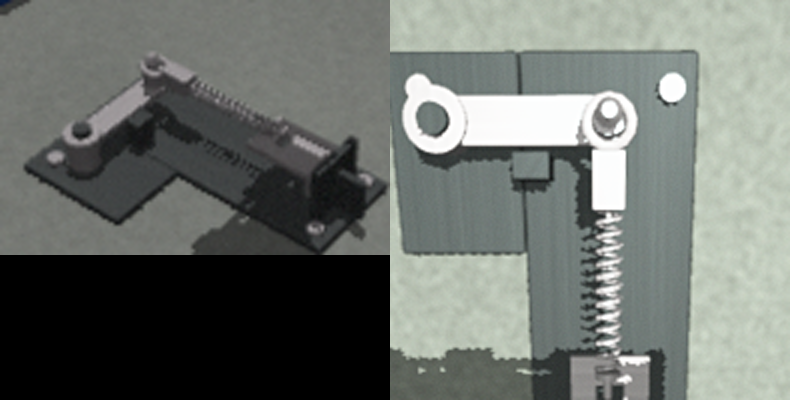

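View pics/top20.png

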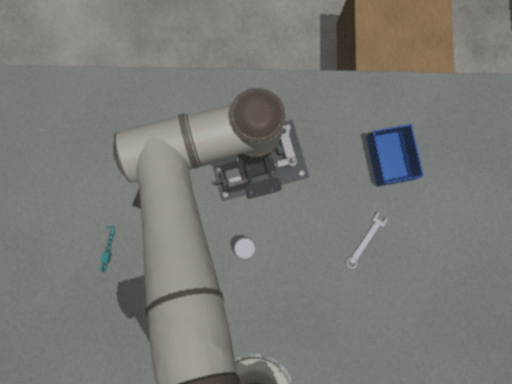

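```bash
python3 -c "
from h import *
X=V('wrist','wrist20.npz');u=np.array([.282,-.959,0]);v=np.array([.959,.282,0])
for n,q in(('ring',(250,61)),('ring',(270,61)),('ring',(252,68)),('head',(259.5,54)),('plug',(259,90)),('coil',(259,130))):
  P=X.dep(*q);d=P-[.5967,.042,0];print(n,q,u@d,v@d,P[2])
"
python3 -c "
from station import r,sense
print(sense()['wrist_force'],sense()['time_s'])
r.finish_job()"
```

```text
ring (250, 61) 0.1413306533578288 0.009457627141099018 0.05862946798274343
ring (270, 61) 0.1412011461859934 -0.009997762381563998 0.059325479431401984
ring (252, 68) 0.1349947533893612 0.007564101702773754 0.05857802231692799
head (259.5, 54) 0.1459907879463302 0.00023558083841422725 0.06838646603787535
plug (259, 90) 0.11411990711522137 0.0007584676632170708 0.06637498551126442
coil (259, 130) 0.07136916042622012 0.0007081636815293086 0.0069928939716810135
[ 0.83135463 -0.03315787  0.23009614] 16.55
the job is handed in; nothing more can be done
```

The return spring is back on the brake unit and the job is handed in at 16.6 s (limit 48 s). I took the larger grey spring from the black stand, hooked it into the tab's hole, stretched it over the post and let go.

**How it went:**
- **Hooking:** the hook went into the hole without measurable contact, and a small test pull of 3.3 N showed it had caught.
- **Stretching:** I tilted the spring up 6° about its hook so the eye cleared the post, then lowered the eye below the head. The stretch was about 40 mm, with a peak pull of about 12 N.
- **Release:** I eased back until the pull on the gripper vanished, which showed the arm was on its stop, then opened and backed off.

**Last checks:**
- **Eye:** the ring's top surface reads about 59 mm high, under the head's lower face at 61 mm, and it is caught on the neck.
- **Arm and hook:** the brake arm lies square against its stop, with the spring running straight from the tab's hole to the post.
- **Gripper and bench:** wrist force was under 1 N with nothing touched. The bin, wrench, jar and turquoise spring look unmoved. The robot hides the carton and the small grey spring in the last top view, so I could not check those two.

**Disagreement:** before I let go, the tool pose put the ring top at 58.9 mm. The plug's top then read about 66 mm, roughly 1.5 mm above that estimate, so the freed spring may tilt up slightly. The ring still reads below the head.

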